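# Free the hoist pawl and let the platform down

### The job

Let the raised platform of the small rooftop hoist, with the ceramic bowl on it, down onto the tub below it. Swing the keeper away from the pawl, wind the crank up just a little so that the pawl springs clear of the ratchet wheel, then, holding the crank against the load all the way, let it turn back slowly until you feel the platform rest on the tub; do not press it down hard, then let go. Keep the bowl on the platform and leave the clothespins, scrubber and bucket lid alone.

Things in the scene. Friction and masses are not known exactly. Their poses are not given: they have to be found in the camera images.
- winch: fixed hand hoist: grey gearbox block 155 x 205 x 70 mm and an aluminium mast 240 mm high at its x +65, y +250 mm. Origin on the slab under the vertical crank axis, z up, y towards the mast. Flat on the gearbox lie the ratchet wheel (radius 60 mm, height 74 to 88 mm), the pawl (pivot x -60, y -74, nose x -5, y -54 mm) and the keeper.
- winch_axis (a point): point on the vertical crank axis, 112 mm above the slab. Once the pawl is out the gearbox does not hold the load, only the hand on the knob does; let go, it runs away. The load pulls the knob clockwise with 3 to 6 N; this pull vanishes when the platform rests on the tub. Pushing on presses the platform on the tub with 3.2 N for each N at the knob.
- crank_knob (a point): centre of the upright black round crank knob, 150 mm above the slab; knob 26 mm thick, from 112 to 170 mm above the slab, 80 mm from the crank axis; it spins freely on its pin, so it can be led round the circle without turning the hand. The crank arm under it spans heights 104 to 112 mm; nothing within its circle stands above 116 mm.
- crank (a joint): crank angle in rad, about 0 at the start, limits -4.7 and +0.5; positive = counter-clockwise from above = winding up; it lifts the platform 25 mm per rad. The platform comes to rest on the tub somewhere between -3.1 and -4.4 rad, differently each time. Letting back at about 1 rad/s is right; over 3 rad/s counts as dropped.
- pawl (a joint): pawl angle in rad: 0 = nose in the ratchet wheel (holding the load), 0.38 = fully sprung out, free above about 0.22. A light spring pushes it out, but the loaded tooth traps it until the crank is wound up by 0.02 to 0.1 rad, and the keeper blocks it while shut. Once out it stays out.
- keeper (a joint): keeper angle in rad: 0 = shut, its finger behind the pawl; opens clockwise seen from above to a stop at 1.3; clear of the pawl above about 0.8. Stiff: it stays where left, about 1 to 2 N at the peg
- keeper_peg (a point): top centre of the upright steel peg on the keeper's tail, by which it is swung: 14 mm thick, 30 mm tall above the keeper bar (85 to 115 mm above the slab), 40 mm from the pivot
- keeper_pivot (a point): point on the keeper's vertical pivot axis, 90 mm above the slab
- platform: white plastic platform, 125 x 125 x 10 mm, on the mast; its origin is 30 mm from the platform's centre towards the mast (its own +x), at its underside, 150 mm above the slab at the start. Below it stands the fixed upturned grey tub with a rubber pad 80 mm wide on top, 45 to 70 mm above the slab (not measured); the pad yields about 1 mm per 10 N
- bowl: white ceramic bowl, 100 mm wide, 45 mm high, standing on the platform; origin at the centre of its underside
- clothespin1: wooden clothespin lying on the slab, 75 mm long, bystander
- clothespin2: the other wooden clothespin, bystander
- scrubber: pink hand scrubber, 110 x 55 x 57 mm, bystander
- bucket_lid: grey round bucket lid, 206 mm wide, lying on the slab, bystander
Mind the look-alikes: they are no part of the job. What is meant by the bowl is not orange, and is the smaller of those in its own colour.

How it is judged:
By the outcome, as a careful person would: the job done as asked, in the order asked, and still so for the second after the job is handed in, with the robot touching nothing.
It also fails if it takes over 72 s, if anything falls off the work surface, if the arm or the gripper's body presses on something with over 40 N, if the wrist force passes 120 N, or if a joint passes its speed limit or range.

### The arm

A 7-joint arm with a two-finger parallel gripper is mounted at the origin on the work surface. World frame = base frame: x ahead of the robot, y to its left, z up, the work surface at z = 0. Lengths are in m, angles in degrees, forces in N, time in s.
With the tool pointing down it reaches from about 0.4 to 0.85 m from the base axis. Payload 4.5 kg.
Tool frame: the origin (TCP) lies midway between the tips of the shut fingers; the grasp point (between the pads) lies grasp_offset behind it (grasp_offset is the distance from the TCP to the grasp point, in m); z points along the fingers, x is the direction in which the jaws open and shut, and the axes are right-handed (so a half turn about z gives the same grasp; the last joint's range is limited). The gripper opens to 85 mm and grips with 20 to 120 N. Pads are 22 mm wide; open, the fingers measure 114 mm over their backs; the gripper's body (76 mm by 85 mm) begins 54 mm behind the grasp point. The pads swing forward as they close: fully open they stand 13 mm farther back than shut.
Start: joints at [66.795, 39.483, -11.15, 89.685, 9.013, 51.709, -12.324], TCP at [0.266, -0.566, 0.231] pointing down, gripper open.
Joint ranges: [-172.22, 172.22], [-26.19, 119.32], [-84.43, 86.54], [7.71, 146.69], [-57.33, 237.33], [2.42, 119.75], [-152.13, 152.13]. Speed limits (degrees/s): [147.25, 147.25, 180, 180, 180, 180, 180].

### API

Orientations are given as a 3x3 rotation matrix whose columns are the frame's x, y, z axes.
In Python, from bench import move_ptp, movel, movej, command_gripper, sleep, inverse_kinematics, get_state, capture, camera_model, MotionError, job_done, grasp_offset gives the robot as it stands. Calls block until the motion is done:
- move_ptp(position, orientation): joint-space move of the TCP to a pose.
- movel(position, orientation=None, speed=0.15, threshold=None): straight line of the TCP; orientation=None keeps the orientation; speed is the mean speed in m/s. With threshold (N) it stops when the force on the tool has changed by that much, and returns True; else False.
- movej(angles): joint-space move.
- command_gripper(opening): opening from 0.0 (shut) to 1.0 (fully open); the grip force is fixed at half the most; returns when the fingers have stopped.
- sleep(seconds).
- inverse_kinematics(position, orientation): joint angles nearest the present ones, or None.
- get_state(): the state.
- capture(name): name is "scene" or "top"; returns the picture (420x560x3 uint8, red, green, blue); there is no depth.
- camera_model(name): a dict with "K" (3x3 intrinsics, pixels), "D" ([k1, k2, p1, p2, k3] as OpenCV has them; the pictures are not rectified), "R" (3x3) and "t" (3): a world point X has camera coordinates R X + t. Camera axes: x right, y down, z forward; pixel columns grow to the right and rows downward; lengths in m; the calibration is good to about 2 mm. A picture is of the moment at which its call begins. camera_model takes no time and is no camera call.
A pose or a line that the arm cannot do raises MotionError and nothing moves.
- job_done(): hands the job in, once; it reports no verdict.
The state is a dict: "time_s": time; "joint_positions": joint angles; "qd": joint speeds; "tau": joint torques, N m; "eef_pos": TCP position; "tool_rot": TCP orientation; "force": force on the tool from outside, world axes, zero at the start; "ft_torque": the same for the moment, N m; "width": opening from 0.0 (shut) to 1.0 (fully open).
Only numpy, scipy, OpenCV 4.12 (cv2) and the standard library are available. Lean on these libraries where they do the work, as an engineer would, in place of code of your own. Each camera call takes 0.05 s, during which the arm holds its last target. There are 200 camera calls.

## Working session

There is one attempt and no reset: what is moved stays moved. The work goes in short steps, each a Python script; the robot and the scene stay as the last script left them, time stands still between calls to the robot, and variables do not carry over. Pictures are saved under pics/ and viewed, about 8 in all and at most 12, crops included, and the job is handed in when it is done.

```bash
mkdir -p pics; ls
python3 - <<'E'
from bench import *
import cv2
for n in("scene","top"):
    cv2.imwrite(f"pics/{n}0.png",cv2.resize(capture(n)[:,:,::-1],None,fx=1.42,fy=1.42,interpolation=cv2.INTER_CUBIC))
    m=camera_model(n);print(n,m["K"],-m["R"].T@m["t"] if hasattr(m["R"],'T') else m)
s=get_state();print(s["time_s"],s["tool_rot"],s["force"],grasp_offset)
E
```

```text
pics
scene [[384.14742147   0.         276.06921259]
 [  0.         384.14742147 207.22236003]
 [  0.           0.           1.        ]] [ 1.33754042 -0.0552449   0.85694356]
top [[434.23636034   0.         279.72447249]
 [  0.         434.23636034 206.01791532]
 [  0.           0.           1.        ]] [ 0.45680817 -0.03477052  1.18099823]
0.1 [[ 4.24925558e-01 -9.05227934e-01 -8.10860064e-04]
 [-9.05226752e-01 -4.24926317e-01  1.46708039e-03]
 [-1.67259793e-03  1.10612269e-04 -9.99998595e-01]] [-0.97113803  0.31557067 -0.69370665] 0.0187
```

View pics/scene0.png

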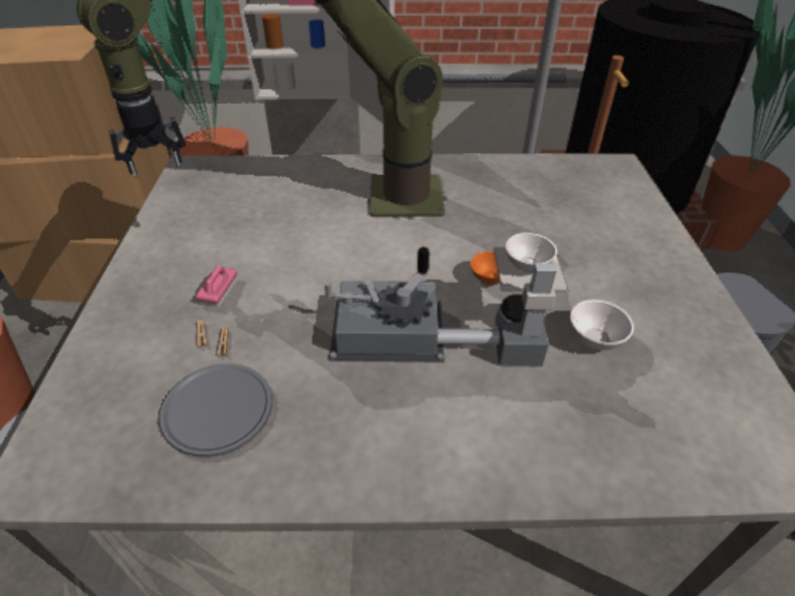

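View pics/top0.png

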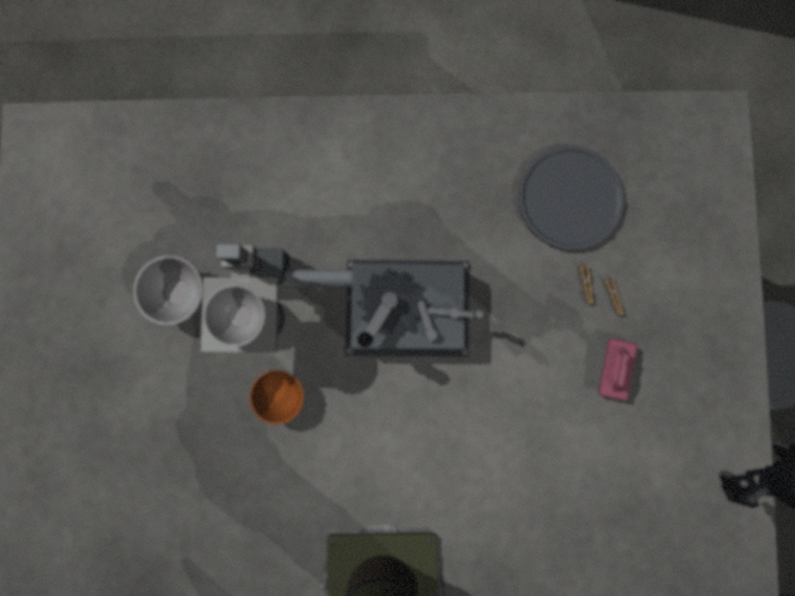

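Run:
```python
import cv2,numpy as np
from bench import *
a=capture("top")[165:265,230:375,::-1]
a=cv2.resize(a,None,fx=5.5,fy=5.5,interpolation=cv2.INTER_CUBIC)
cv2.imwrite("pics/t1.png",cv2.convertScaleAbs(a,alpha=1.9,beta=-10))
a=capture("scene")[165:265,220:350,::-1]
a=cv2.resize(a,None,fx=5.5,fy=5.5,interpolation=cv2.INTER_CUBIC)
cv2.imwrite("pics/s1.png",cv2.convertScaleAbs(a,alpha=1.5))
```

```text
(no output)
```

View pics/t1.png

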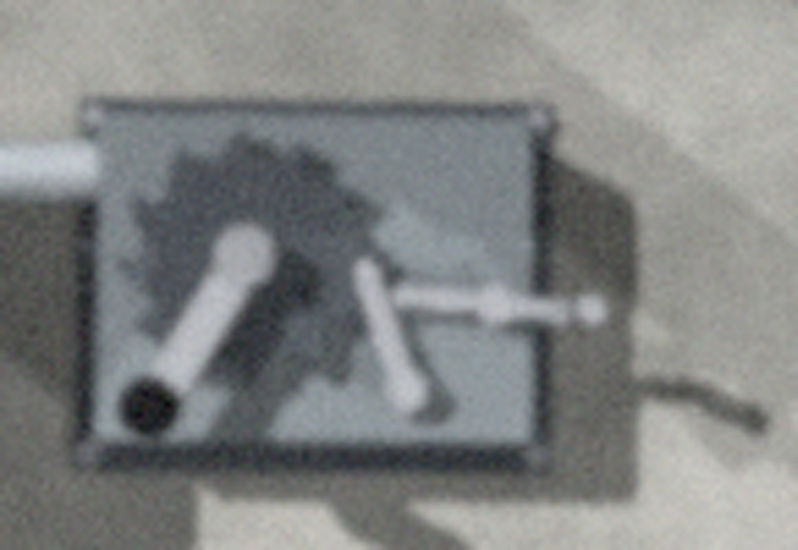

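View pics/s1.png

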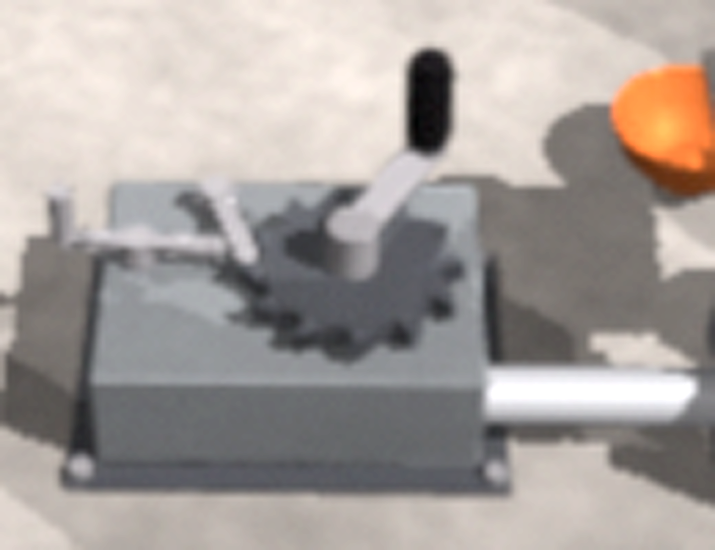

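Views 1–4: the top crop (×5.5, offset 230,165) shows hub (245,250), knob top (150,405), keeper pivot (497,303), peg top (593,311) and pawl pivot (407,392). In the scene crop (offset 220,165), the peg top is at (62,190) and the knob top at (430,60).

```bash
cat > h.py <<'E'
from bench import *
import numpy as np, cv2
def ray(n,uv):
    m=camera_model(n);R=np.array(m["R"]);t=np.array(m["t"])
    p=cv2.undistortPoints(np.array([[uv]],float),np.array(m["K"]),np.array(m["D"]))[0,0]
    return -R.T@t, R.T@np.array([p[0],p[1],1])
def onz(n,uv,z):
    c,d=ray(n,uv);return c+d*(z-c[2])/d[2]
def rot(yaw): # tool down, jaw axis x at yaw
    c,s=np.cos(yaw),np.sin(yaw);return np.array([[c,s,0],[s,-c,0],[0,0,-1.]])
T=lambda u,v:(230+(u+.5)/5.5-.5,165+(v+.5)/5.5-.5)
S=lambda u,v:(220+(u+.5)/5.5-.5,165+(v+.5)/5.5-.5)
E
python3 - <<'E'
from h import *
ax=onz("top",T(245,250),.116)
P=dict(axis=ax,knob=onz("top",T(150,405),.17),piv=onz("top",T(497,303),.09),peg=onz("top",T(593,311),.115),
pp=onz("top",T(407,392),.088),knobS=onz("scene",S(430,60),.17),pegS=onz("scene",S(62,190),.115),hubS=onz("scene",S(354,222),.116),
c1=onz("top",T(93,110),0.07),c2=onz("top",T(540,115),0.07))
for k,v in P.items(): print(k,v.round(4))
print("r",np.linalg.norm((P["knob"]-ax)[:2]),"pegR",np.linalg.norm((P["peg"]-P["piv"])[:2]))
# winch frame from pawl pivot (-60,-74)
d=(P["pp"]-ax)[:2];print("yaw",np.degrees(np.arctan2(d[1],d[0])-np.arctan2(-74,-60)),np.linalg.norm(d))
k=P["knob"]-ax;a0=np.arctan2(k[1],k[0]);print("a0",np.degrees(a0))
for yaw in range(-180,180,30):
    R=rot(np.radians(yaw))
    ok=[inverse_kinematics(ax+[.08*np.cos(a),.08*np.sin(a),.01],R) for a in a0+np.arange(.2,-4.7,-.4)]
    okp=inverse_kinematics(P["peg"]-[0,0,.02],R)
    j7=[round(float(q[6])) if q is not None else None for q in ok]
    print(yaw,j7,None if okp is None else np.round(okp))
E
```

```text
axis [ 0.5336 -0.0233  0.116 ]
knob [0.4648 0.0173 0.17  ]
piv [ 0.5091 -0.1378  0.09  ]
peg [ 0.5036 -0.1783  0.115 ]
pp [ 0.4693 -0.0959  0.088 ]
knobS [0.4651 0.0194 0.17  ]
pegS [ 0.5036 -0.1748  0.115 ]
hubS [ 0.5314 -0.0215  0.116 ]
c1 [0.6039 0.0474 0.07  ]
c2 [ 0.5979 -0.1621  0.07  ]
r 0.07989377230378022 pegR 0.04085550403476095
yaw -2.488443634184664 0.09697741141916628
a0 149.44868613146235
-180 [-146, -148, -150, -151, -151, -151, -151, -150, -150, -147, -144, -142, -141] [   3.   47.   19.  113.  -33.   26. -133.]
-150 [-127, -130, -132, -134, -135, -134, -133, -131, -129, -126, -124, -122, -121] [   7.   46.   12.  113.  -22.   24. -114.]
-120 [-110, -112, -114, -115, -115, -115, -113, -111, -109, -107, -105, -104, -104] [ 12.  45.   5. 112.  -9.  23. -96.]
-90 [-91, -93, -95, -95, -95, -94, -93, -91, -88, -86, -85, -84, -84] [ 15.  45.  -0. 112.   0.  23. -76.]
-60 [-73, -74, -76, -76, -75, -74, -72, -69, -66, -64, -63, -63, -64] [ 18.  45.  -5. 112.   9.  24. -55.]
-30 [-54, -55, -56, -56, -55, -53, -50, -47, -44, -42, -41, -41, -44] [ 21.  45. -11. 112.  18.  25. -33.]
0 [-34, -36, -36, -36, -34, -31, -28, -24, -21, -19, -18, -19, -22] [ 24.  45. -16. 112.  27.  27. -11.]
30 [-14, -16, -16, -15, -12, -8, -4, 0, 3, 5, 6, 4, 1] [ 28.  46. -22. 111.  34.  29.  12.]
60 [7, 5, 6, 8, 11, 16, 21, 25, 28, 30, 31, 29, 25] [ 31.  47. -28. 111.  41.  32.  35.]
90 [30, 29, 30, 32, 37, 42, 47, 51, 54, 54, 54, 52, 49] [ 37.  50. -39. 111.  51.  38.  56.]
120 [48, 47, 43, 47, 51, 56, 61, 64, 67, 68, 67, 65, 61] [ 51.  64. -72. 110.  70.  66.  70.]
150 [73, 72, 73, 77, 81, 86, 91, 94, 97, 98, 97, -152, -152] [  -2.   49.   28.  113.  -46.   30. -150.]
```

```bash
cat > k.py <<'E'
from h import *
piv=np.array([.5085,-.1370]);peg=np.array([.5036,-.177])
b=np.arctan2(*(peg-piv)[::-1]);r=.0405
def pose(a,z): return np.array([*(piv+r*np.array([np.cos(b-a),np.sin(b-a)])),z]),rot(b+np.pi/2-a)
command_gripper(.42)
p,R=pose(0,.2);move_ptp(p,R)
hit=movel(pose(0,.091)[0],R,speed=.08,threshold=6)
f0=np.array(get_state()["force"]);print("hit",hit,get_state()["eef_pos"],f0)
if hit: raise SystemExit
command_gripper(.25)
print(get_state()["width"],np.array(get_state()["force"])-f0)
for a in np.arange(.1,1.21,.1):
    p,R=pose(a,.091);h=movel(p,R,speed=.05,threshold=15)
    print(round(a,2),h,(np.array(get_state()["force"])-f0).round(1))
    if h: break
s=get_state();p=np.array(s["eef_pos"]);command_gripper(.42)
movel(p+[0,0,.11],speed=.15)
cv2.imwrite("pics/k1.png",cv2.resize(np.hstack([capture("top")[150:270,230:370,::-1],capture("scene")[150:270,200:340,::-1]]),None,fx=2.8,fy=2.8,interpolation=cv2.INTER_CUBIC))
print(get_state()["time_s"])
E
python3 k.py
```

```text
hit False [ 0.50391538 -0.17729619  0.09143839] [ 0.23319842 -0.84144572  0.2543315 ]
0.252715617847184 [-0.41545354  0.93950725 -0.47651881]
0.1 False [-0.3  1.3 -0.6]
0.2 False [-1.5  1.3  0.5]
0.3 False [ 0.2  0.7 -1.9]
0.4 False [0.4 1.5 0.6]
0.5 False [0.4 0.3 0.3]
0.6 False [ 0.1  0.2 -0.7]
0.7 False [-0.1  0.5  0.6]
0.8 False [-0.4  0.9  0.1]
0.9 False [-0.2  0.7 -0.5]
1.0 False [-0.2  1.4  0. ]
1.1 False [0.3 0.8 0.1]
1.2 False [-0.   0.7 -0.3]
8.4917
```

Run:
```python
from h import *
command_gripper(.7)
K=np.array([.465,.0180]);move_ptp([*K,.26],rot(np.radians(0)))
print(get_state()["time_s"])
cv2.imwrite("pics/k2.png",cv2.convertScaleAbs(cv2.resize(np.hstack([capture("top")[150:270,230:370,::-1],capture("scene")[150:270,200:340,::-1]]),None,fx=2.8,fy=2.8,interpolation=cv2.INTER_CUBIC),alpha=1.5))
```

```text
9.5833
```

View pics/k2.png

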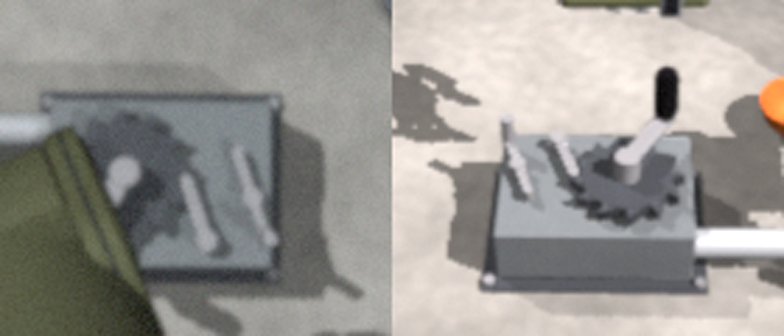

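Keeper now stands open (~1.15 rad: finger at (237,150), peg at (270,238) in the left half). Next: grip the knob and wind up a little.

```bash
cat >> h.py <<'E'
C=np.array([.5330,-.0226]);RAD=.08;Z=.129
def frc(n=5):
    f=[]
    for _ in range(n): f.append(get_state()["force"]);sleep(.01)
    return np.mean(f,0)
def tan_rad(f,a): # clockwise tangential, outward radial
    return f[0]*np.sin(a)-f[1]*np.cos(a), f[0]*np.cos(a)+f[1]*np.sin(a)
def pt(a): return [C[0]+RAD*np.cos(a),C[1]+RAD*np.sin(a),Z]
E
python3 - <<'E'
from h import *
import json
K=np.array([.465,.0180])
h=movel([*K,Z],speed=.1,threshold=6);f0=frc(10);print("hit",h,f0)
if h: raise SystemExit
command_gripper(.0);f=frc();s=get_state()
p=np.array(s["eef_pos"]);a=np.arctan2(p[1]-C[1],p[0]-C[0])
print("w",s["width"],p,"r",np.hypot(*(p[:2]-C)),"a",np.degrees(a),"t,r",tan_rad(f-f0,a))
json.dump(dict(a0=a,f0=list(f0)),open("st.json","w"))
for d in np.arange(.02,.141,.02):
    movel(pt(a+d),speed=.03);f=frc();print(round(d,2),np.round(tan_rad(f-f0,a+d),1),np.round(f-f0,1))
sleep(.4);f=frc();print(tan_rad(f-f0,a+d),get_state()["time_s"],get_state()["eef_pos"])
cv2.imwrite("pics/c1.png",cv2.convertScaleAbs(cv2.resize(np.hstack([capture("top")[150:270,230:370,::-1],capture("scene")[150:270,200:340,::-1]]),None,fx=2.8,fy=2.8,interpolation=cv2.INTER_CUBIC),alpha=1.5))
E
```

```text
hit False [ 0.0644422  -0.23251665 -0.05340345]
w 0.2832023530013714 [0.46400659 0.01763587 0.1294064 ] r 0.07986873848318464 a 149.7499342185032 t,r (np.float64(-1.9650221025399222), np.float64(2.337824608641825))
0.02 [2.3 1.8] [-0.4  2.8  5.9]
0.04 [4.7 3. ] [-0.4  5.5  5.6]
0.06 [5.3 2.3] [0.4 5.8 5.5]
0.08 [5.4 2.5] [0.1 5.9 5.3]
0.1 [5.9 3.5] [-0.8  6.9  5.3]
0.12 [5.8 2.9] [-0.4  6.5  5.7]
0.14 [5.8 3.3] [-0.9  6.6  6.1]
(np.float64(6.286832115153968), np.float64(3.3677321478534727)) 14.1583 [0.45972121 0.00996066 0.12940236]
```

View pics/c1.png

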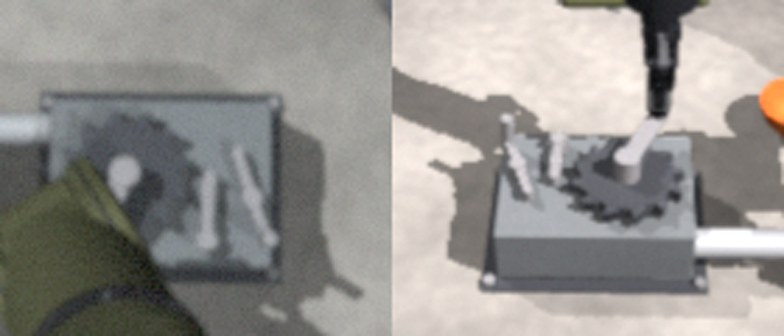

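The pawl has sprung out (nose at (208,178), clear of the wheel), and the hand feels a steady 5.8 N. Now letting back.

```bash
cat > low.py <<'E'
from h import *
import json
st=json.load(open("st.json"));a0=st["a0"];f0=np.array(st["f0"])
d=.14;ref=[];low=0
while d>-4.5:
    fine=d<-2.85
    d-=.03 if fine else .1
    movel(pt(a0+d),speed=.04 if fine else .07)
    t,r=tan_rad(frc(6 if fine else 2)-f0,a0+d)
    if not fine: ref.append(t)
    if fine or len(ref)%4==0: print(round(d,2),round(t,1),round(r,1))
    m=np.median(ref[-12:])
    if fine and t<.6*m: 
        t,r=tan_rad(frc(15)-f0,a0+d);print("  recheck",round(t,2))
        if t<.2*m: break
    if not fine and (t<0 or t>12): print("odd",t);break
json.dump(dict(st,d=d,m=float(m)),open("st.json","w"))
print(m,d,get_state()["time_s"],get_state()["eef_pos"],get_state()["width"])
cv2.imwrite("pics/d1.png",cv2.convertScaleAbs(cv2.resize(capture("scene")[130:270,200:440,::-1],None,fx=3.2,fy=3.2,interpolation=cv2.INTER_CUBIC),alpha=1.4))
E
python3 low.py
```

```text
-0.26 6.1 -0.4
-0.66 6.2 -2.9
-1.06 6.0 -3.4
-1.46 5.5 -2.9
-1.86 5.7 -2.6
-2.26 5.7 -2.6
-2.66 5.3 -1.9
-2.89 5.8 -2.1
-2.92 6.0 -1.3
-2.95 5.7 -1.8
-2.98 6.4 -1.4
-3.01 5.9 -1.4
-3.04 6.1 -1.4
-3.07 6.2 -1.1
-3.1 5.8 -1.4
-3.13 5.7 -1.4
-3.16 5.4 -1.4
-3.19 5.9 -0.9
-3.22 6.2 -0.9
-3.25 6.2 -0.7
-3.28 6.2 -0.6
-3.31 6.2 -0.2
-3.34 6.1 -0.6
-3.37 5.9 -0.4
-3.4 6.3 -0.1
-3.43 6.2 -0.3
-3.46 6.0 -0.0
-3.49 6.1 0.5
-3.52 6.1 0.5
-3.55 6.1 0.1
-3.58 6.4 0.6
-3.61 6.4 0.5
-3.64 6.2 0.7
-3.67 6.1 0.4
-3.7 6.2 0.9
-3.73 5.9 1.0
-3.76 6.2 0.9
-3.79 5.9 1.5
-3.82 6.0 1.0
-3.85 5.9 1.1
-3.88 6.2 1.0
-3.91 6.2 1.2
-3.94 6.4 1.8
-3.97 6.3 1.6
-4.0 6.1 1.9
-4.03 4.8 2.1
-4.06 3.5 2.2
  recheck 3.55
-4.09 1.6 2.4
  recheck 1.82
-4.12 0.3 2.7
  recheck 0.43
5.835062693708672 -4.119999999999995 35.7333 [ 0.53792611 -0.10459853  0.12943072] 0.2853730980291113
```

View pics/d1.png

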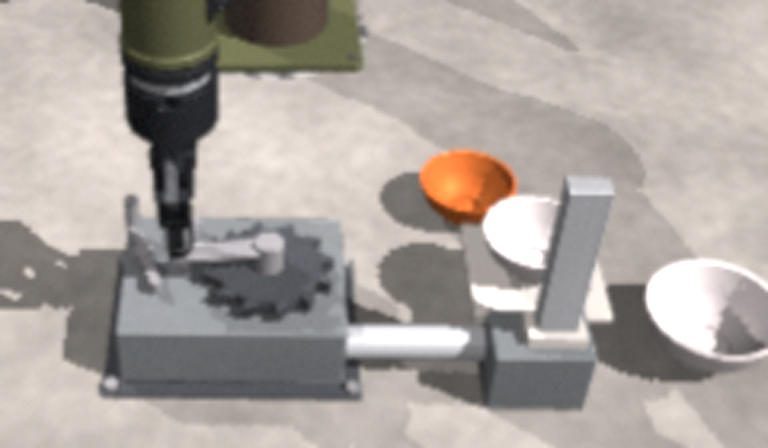

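The platform is down and the bowl stands on it. The pull faded from 6.1 to 0.4 N over 0.12 rad, so this is contact. Release and retreat.

Run:
```python
from h import *
command_gripper(.7)
p=np.array(get_state()["eef_pos"]);movel(p+[0,0,.13],speed=.15)
move_ptp([.42,-.35,.30],rot(0));sleep(.3)
print(get_state()["time_s"],get_state()["force"])
cv2.imwrite("pics/e1.png",cv2.convertScaleAbs(cv2.resize(np.hstack([capture("top")[150:290,80:370,::-1],capture("scene")[130:270,200:440,::-1]]),None,fx=1.5,fy=1.5,interpolation=cv2.INTER_CUBIC),alpha=1.5))
```

```text
38.6083 [ 0.18303042 -0.12960393 -0.22265214]
```

View pics/e1.png

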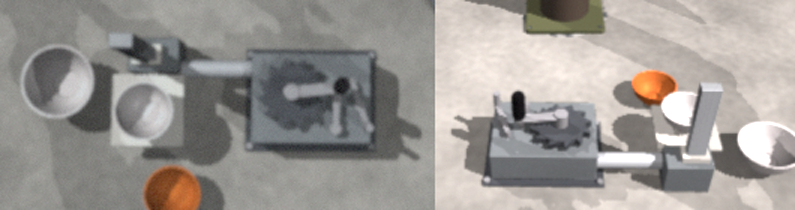

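The crank has stayed put with the knob at (343,87). The platform is down with the bowl centred on it at (143,110), and the arm is clear.

```bash
python3 -c "
from bench import *
job_done()"
```

```text
the job is handed in; nothing more can be done
```

The platform is down on the tub with the bowl still on it, and I handed the job in at about 39 s of the 72 s allowed.

- **Keeper:** I swung it open to about 1.15 rad, judged from the picture; it clears the pawl above about 0.8 rad.
- **Pawl:** I gripped the knob and wound up 0.14 rad. The picture showed the pawl sprung clear of the wheel.
- **Lowering:** I let the crank back with the knob gripped all the way, feeling a steady load of about 6 N. Near -4.1 rad the pull faded from 6.1 to 0.4 N. I stopped there, before pressing, and let go.

In the last pictures the crank had not moved after release and the bowl stood in the middle of the platform. The arm was clear, with the force reading near zero. The last pictures were cropped to the hoist, so I did not look again at the clothespins, scrubber and lid, but the arm made no contact near them. No check failed. While turning the crank I felt up to about 3.4 N of sideways (radial) force, which I put down to a small error in my estimate of the crank's centre.

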